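Let off a ratchet clamp

ROBOT

A 7-joint arm with a two-finger parallel gripper is mounted at the origin on a cart in front of the work surface, level with it; the furniture and walls round the work are solid. World frame = base frame: x ahead of the robot, y to its left, z up, the work surface at z = 0. Lengths are in m, angles in rad, forces in N, time in s.
With the tool pointing down it reaches from about 0.425 to 0.875 m from the base axis. Payload 4.7 kg.
Tool frame: the origin (TCP) lies midway between the tips of the shut fingers; the grasp point (between the pads) lies ctrl.grasp_offset behind it (ctrl.grasp_offset is the distance from the TCP to the grasp point, in m); z points along the fingers, y is the line along which they close (so a half turn about z gives the same grasp; the last joint's range is limited). The gripper opens to 87 mm and grips with 3 to 60 N. Pads are 19 mm wide; open, the fingers measure 117 mm over their backs; the gripper's body (75 mm by 190 mm) begins 51 mm behind the grasp point.
Start: joints at [-1.321, 0.321, -0.07, 1.45, 0.023, 1.371, -0.057], TCP at [0.152, 0.632, 0.223] pointing down, gripper open.
Joint ranges: [-2.86, 2.86], [-0.3, 2.09], [-1.38, 1.24], [0.06, 2.45], [-1.56, 4.7], [0.09, 2.05], [-2.69, 2.69]. Speed limits (rad/s): [2.57, 2.57, 3.14, 3.14, 3.14, 3.14, 3.14].

INTERFACE

Orientations are given as a rotation vector (axis times angle).
In Python, from bench import ctrl gives the robot as it stands. The module is installed in compiled form; this text tells all that it offers.
- The arm moves only by the tool jog_arm, never from a script. Its argument "moves" is one flat list of numbers, 7 for each row, row after row: the shift along the tool's x, y, z in units of 30 cm (1.0 is 30 cm), then the turn, a rotation vector about the tool's x, y, z in units of 60 degrees (1.0 is 60 degrees), then the gripper's target within -1 to 1 (fully open at 1, half-way at 0, shut at -1). In form: [x, y, z, wx, wy, wz, fingers, x, y, z, wx, wy, wz, fingers, ...]. A call has exactly 8 rows; each row is the pose to reach, as a shift and turn from the pose commanded when the call began, along the tool's axes at that moment; what a row does not reach only later rows make up. A row lasts 1/8 s, in which the tool goes at most 62.5 mm and 10.7 degrees, less where a joint would pass 70% of its speed; a pose out of reach is approached as far as the arm can. A call with a number of a shift or a turn outside -1 to 1 is refused whole. A call with a gripper value outside its range is refused whole. The fingers move at their own pace and stop on an object; "newtons" is the grip in N (left out, the last holds). Time passes only in rows, so rows that repeat a pose let the fingers close, or fill a call up. It gives the time, the measured TCP pose, the force, the opening and the grip force at its end, in the units of the state.
- ctrl.get_state(): the state, without advancing time (a new reading comes with each control period).
- ctrl.get_image(name): name is "scene" or "top" or "wrist"; returns a dict with "pixels" (420x560x3 uint8, red, green, blue), "fx", "fy", "cx", "cy" (pixels), "xyz" and "rotation" of the camera in the world; the wrist camera has in their place "tool_from_camera" (4x4, takes a point from camera to tool coordinates, whose origin is the TCP and whose axes are the flange's). Camera axes: x right, y up, looking along -z (the intrinsics and any distortion apply to the point x, -y, -z); pixel columns grow to the right and rows downward; lengths in m; the calibration is good to about 2 mm. A picture is of the moment at which its call begins: read the wrist's pose just before it. There is no depth.
- ctrl.close_job(): hands the job in; it is judged then, once.
The state is a dict: "time": time; "joint_positions": joint angles; "qd": joint speeds; "joint_torque": joint torques, N m; "position": TCP position; "tool_rot": TCP orientation; "ft_force": force on the tool from outside, world axes, zero at the start; "torque": the same for the moment, N m; "grip_width": opening from 0.0 (shut) to 1.0 (fully open); "grip_force": force on a finger pad.
Only numpy, scipy, OpenCV 4.12 (cv2) and the standard library are available. Lean on these libraries where they do the work, as an engineer would, in place of code of your own. Each camera call takes 0.05 s, during which the arm holds its last target. There are 200 camera calls.

TASK

The block of wood in the ratchet clamp is finished: open the clamp. Lift the holding pawl well clear of the ratchet wheel's teeth and leave it up, then turn the crank back anticlockwise (seen from above) a quarter turn until it comes up against its stop pin; let go and leave the block lying where it is between the jaws.

Things in the scene. Friction and masses are not known exactly. Their poses are not given: they have to be found in the camera images.
- clamp: Fixed ratchet clamp on a plywood base 136x275x12 mm: flat-lying steel ratchet wheel 120 mm across, saw teeth up to z = 58, crank on top, two dark jaws (tops at 48) beside it at -y. Origin: wheel axis at bench height; z up; base from y = -195 to +80. In this frame (mm): pawl hinge, a level pin along y, at x -58, y 52, z 58; stop pin, 10 thick, top z 67, at x 51, y -48.
- pawl (a joint): Angle (rad) of the holding pawl, a dark lever 10 mm thick over the rim on the side away from the jaws. 0: nose in the teeth, blocking the wheel anticlockwise. Grows as the nose end is lifted, turning about the clamp's -y axis (up, then back over the hinge); stop at 1.2. From 0.25 it is clear of the teeth. Stiff hinge (0.09 N m): it stays where left.
- pawl_tab (a point): Pinch point on the upright tab at the pawl's nose end. Tab 10 mm thick along the clamp's y, 16 mm wide along its x. With the pawl down the point is 92 mm above the bench, 14 mm below the tab's top, 56 mm (clamp's +x) from and 34 mm above the hinge pin. Axes parallel to the clamp's when down; turns with the pawl.
- crank (a joint): Angle (rad) of wheel and crank: 0 clamped, growing anticlockwise seen from above as it is turned back; the stop pin ends it at 1.60. It draws the moving jaw off the block by 20 mm per rad. Friction about 0.13 N m; stays where left. With the pawl down it gives only about 0.03 rad.
- crank_grip (a point): Point on the axis of the crank's upright dark wooden handle, 90 mm above the bench. Handle round, 18 mm thick, from 68 to 108 mm above the bench, turns freely on its pin; crank arm below it 16 mm wide, top at 64 mm. 60 mm from the wheel's axis; at joint 0 at x = -49, y = -34 mm in the clamp's frame.
- offcut_mid (a point): Centre of the plain wooden block in the clamp, 90x45x30 mm, lying on the base, long side across the clamp (along its x); loose once the jaw opens. The longer 120 mm offcut elsewhere on the bench has no part in this.
Not all that is in view belongs to the job. What is shaped like the part that bears offcut_mid but yellow is not meant.

How it is judged:
On the way:
1. the pawl is lifted clear of the teeth while the wheel is still clamped (value of joint pawl above 0.25 rad and value of joint crank below 0.12 rad), for 0.2 s.
At the end, for the whole second after the job is handed in: The crank has been turned back to within 0.3 rad (17 degrees) of its stop (joint over 1.3), the pawl is still up clear of the teeth (joint over 0.25), and the block lies flat within 20 mm of where it was (value of joint crank above 1.3 rad and value of joint pawl above 0.25 rad and distance of offcut_mid from where it was at the start of the episode below 0.02 m and angle between offcut_mid's own z axis and vertical below 0.17 rad); the robot touches nothing.
It also fails if it takes over 40 s, if anything falls off the work surface, if the arm or the gripper's body presses on something with over 40 N, if the wrist force passes 120 N, or if a joint passes its speed limit or range.

## Working session

There is one attempt and no reset: what is moved stays moved. The work goes in short steps, Python scripts to look and compute and a tool call to move; the robot and the scene stay as the last step left them, time stands still between calls to the robot, and variables do not carry over. Pictures are saved under pics/ and viewed, at most 10 in all, crops included, and the job is handed in when it is done.

Besides the shell and the picture viewer there is one more tool, called after "Call:" as name(argument=value, ...) on one line, values as JSON. jog_arm: Moves the arm, as the interface text tells. Its arguments: {"type":"object","properties":{"moves":{"type":"array"},"newtons":{"type":"number"}},"required":["moves"]}

```bash
mkdir -p pics; python3 - <<'E'
from bench import ctrl
import cv2,numpy as np,pickle
d={}
s=ctrl.get_state();print(s, ctrl.grasp_offset)
for n in("scene","top","wrist"):
    i=ctrl.get_image(n);d[n]=i
    cv2.imwrite(f"pics/{n}.png",i["pixels"][:,:,::-1])
    print({k:v for k,v in i.items() if k!="pixels"})
pickle.dump((s,d),open("im0.pkl","wb"))
a=np.vstack([cv2.resize(d["top"]["pixels"],(800,600))])
cv2.imwrite("pics/top8.png",a[:,:,::-1])
cv2.imwrite("pics/scene8.png",cv2.resize(d["scene"]["pixels"],(800,600))[:,:,::-1])
E
```

```text
{'time': 0.0, 'joint_positions': array([-1.32090271,  0.32184753, -0.07006086,  1.45168508,  0.02262408,
        1.37079956, -0.05686617]), 'qd': array([ 0.00013447, -0.00057974, -0.00037513,  0.00058277, -0.00062678,
        0.00039561, -0.00106428]), 'joint_torque': array([-6.61266840e-04, -4.91284633e+01, -4.04070541e-01, -3.12528384e+01,
       -6.37957896e-02,  4.37191164e-02,  1.72622158e-04]), 'position': array([0.15179055, 0.63145185, 0.22144036]), 'tool_rot': array([-3.69441389e-01, -3.11969205e+00,  3.06368299e-03]), 'ft_force': array([-0.23022313, -0.88635061,  0.60534749]), 'torque': array([-0.01976916, -0.03411884,  0.00038348]), 'grip_force': 0.0, 'grip_width': 0.9987840999180584} 0.0187
{'fx': 446.8897162281376, 'fy': 446.8897162281376, 'cx': 277.91366517749685, 'cy': 209.32457514451485, 'xyz': array([0.04427248, 0.06568381, 0.64848256]), 'rotation': array([ 0.44095491, -0.93243674, -2.07404916])}
{'fx': 532.9685620257685, 'fy': 532.9685620257685, 'cx': 281.67853057605794, 'cy': 210.83348010664264, 'xyz': array([ 0.41765163, -0.30683789,  0.9331191 ]), 'rotation': array([ 0.12147231, -0.12955485, -1.55758122])}
{'fx': 336.7531805820765, 'fy': 336.7531805820765, 'cx': 275.66496973869044, 'cy': 204.03548460150608, 'tool_from_camera': array([[ 1.44389820e-04,  9.53114440e-01,  3.02610052e-01,
         8.32300339e-02],
       [ 9.99999990e-01, -1.34363403e-04, -5.39510132e-05,
        -1.95835080e-04],
       [-1.07617732e-05,  3.02610057e-01, -9.53114449e-01,
        -1.62056243e-01],
       [ 0.00000000e+00,  0.00000000e+00,  0.00000000e+00,
         1.00000000e+00]])}
```

View pics/top8.png

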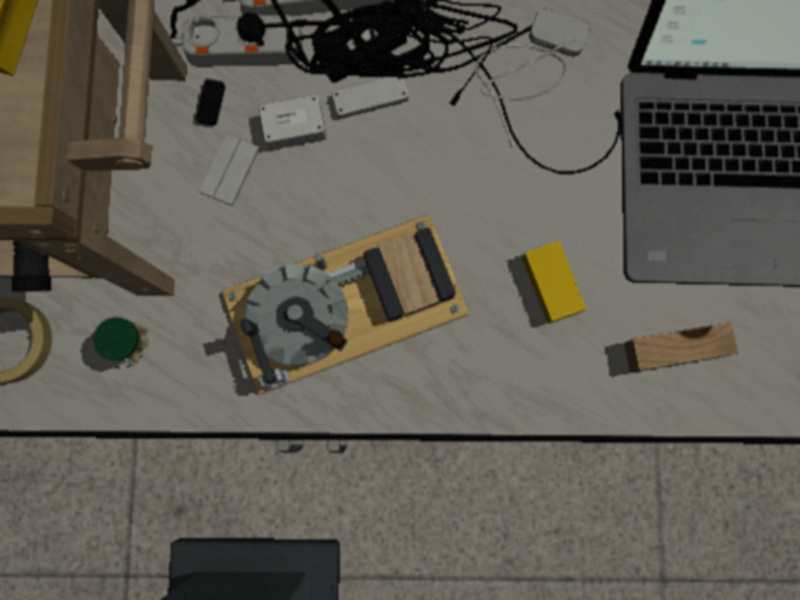

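View pics/scene8.png

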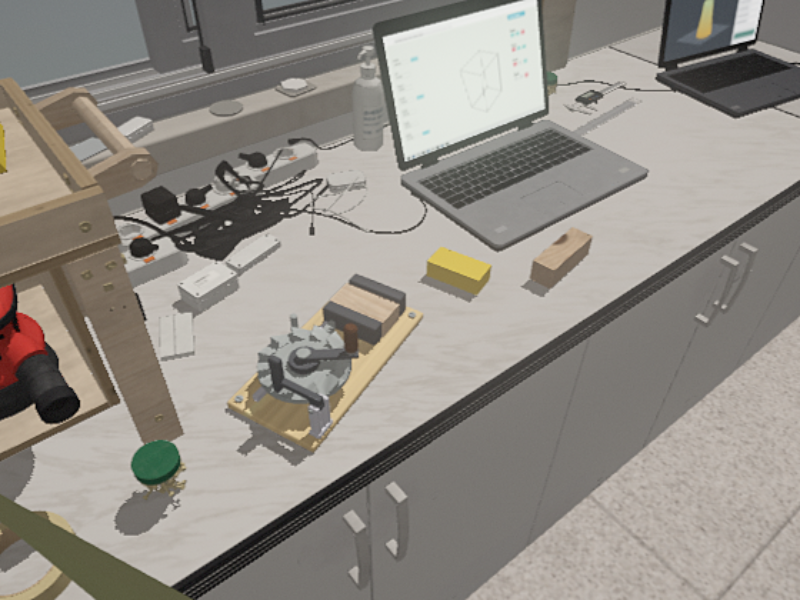

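The top picture (800 px scale) shows the clamp's base corners at about (222,293), (430,217), (468,312) and (258,393). The hub is at (295,312), the handle at (337,339) and the pawl tab at (250,328). I'll fit the pose from these and check it by overlay.

```bash
cat > h.py <<'E'
import numpy as np,cv2,pickle
from scipy.spatial.transform import Rotation as R
from scipy.optimize import least_squares
def proj(im,P):
    c=(np.atleast_2d(P)-im["xyz"])@R.from_rotvec(im["rotation"]).as_matrix()
    return np.c_[im["cx"]+im["fx"]*c[:,0]/-c[:,2], im["cy"]-im["fy"]*c[:,1]/-c[:,2]]
def clamp2w(p,q):
    q=np.atleast_2d(q)/1000.; c,s=np.cos(p[2]),np.sin(p[2])
    return np.c_[p[0]+c*q[:,0]-s*q[:,1],p[1]+s*q[:,0]+c*q[:,1],q[:,2]]
E
cat > fit.py <<'E'
from h import *
s,d=pickle.load(open("im0.pkl","rb"))
T=[((68,80,12),(222,293)),((68,-195,12),(430,217)),((-68,-195,12),(468,312)),((-68,80,12),(258,393)),((-49,-34,108),(337,339)),((-2,52,106),(248,326))]
S=[((68,80,12),(230,405)),((-68,80,12),(310,447)),((-68,-195,12),(422,313)),((-49,-34,108),(350,327)),((-2,52,106),(277,359))]
def res(p):
    return np.r_[tuple((proj(d[n],clamp2w(p,[a for a,_ in L]))-.7*np.array([b for _,b in L])).ravel() for n,L in(("top",T),("scene",S)))]
r=least_squares(res,[.5,-.2,1.2],loss="soft_l1")
print(r.x,res(r.x).reshape(-1,2).round(1).tolist())
np.save("clamp.npy",r.x)
pts=[a for a,_ in T]+[(-58,52,58),(51,-48,67),(-2,52,92),(0,0,64)]
o=[]
for n,(x0,y0,w,h) in(("top",(145,140,195,145)),("scene",(150,180,155,145))):
    k=4; im=cv2.resize(d[n]["pixels"][y0:y0+h,x0:x0+w],None,fx=k,fy=k,interpolation=cv2.INTER_CUBIC)[:,:,::-1].copy()
    for u in proj(d[n],clamp2w(r.x,pts)): cv2.drawMarker(im,tuple(int(v) for v in (u-[x0,y0]+.5)*k),(0,0,255),0,10,1)
    cv2.imwrite(f"pics/ov_{n}.png",im)
E
python3 fit.py
```

```text
[ 0.54261038 -0.18758628  0.37983292] [[-0.9, -1.0], [-0.5, -2.7], [1.5, 1.2], [-0.1, 1.9], [-1.5, -0.8], [-1.2, 0.3], [-1.6, -2.0], [4.1, 0.8], [2.6, -0.8], [1.5, -0.4], [0.0, -0.7]]
```

View pics/ov_top.png

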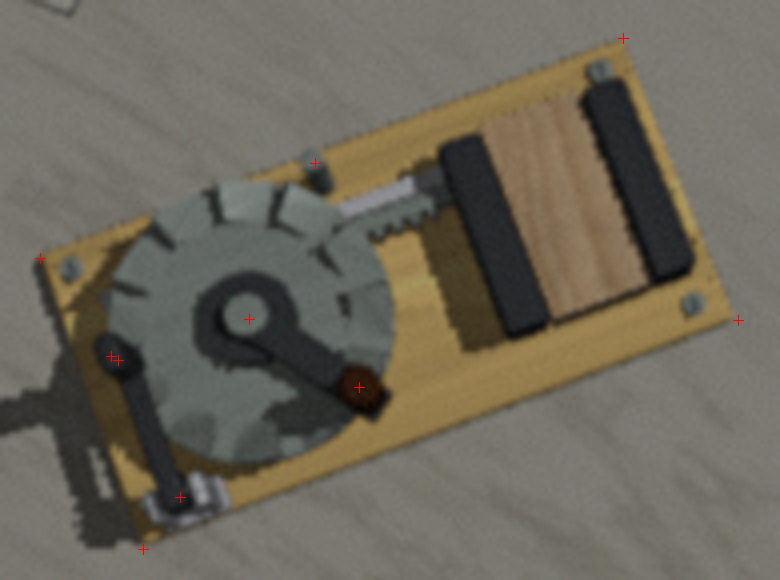

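View pics/ov_scene.png

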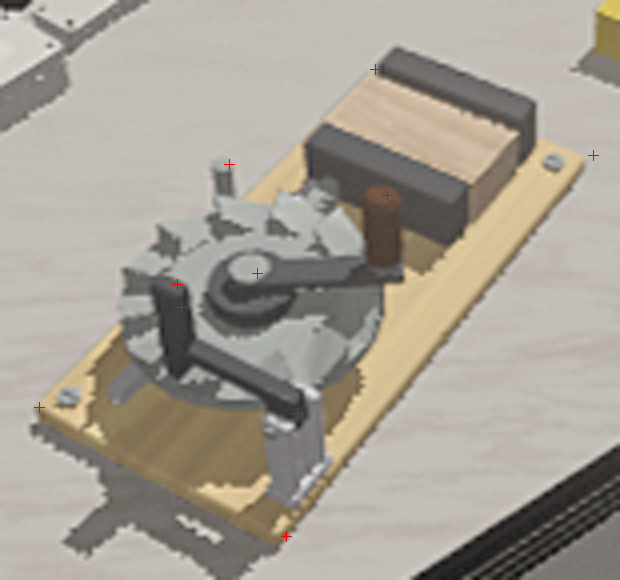

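The overlay fits to about 2 px. The scene view has a consistent shift of about 2 px. The tab, handle, hub and stop pin all match. Next I refine the fit and locate the shelf leg and frame, which stand near the travel path.

```bash
cat > fit2.py <<'E'
from h import *
s,d=pickle.load(open("im0.pkl","rb"))
T=[((68,80,12),(38,258)),((68,-195,12),(622,41)),((-68,-195,12),(734,319)),((-68,80,12),(141,547)),((-49,-34,108),(361,385)),((-2,52,106),(110,353)),((51,-48,67),(313,157))]
S=[((68,80,12),(37,410)),((-68,80,12),(278,545)),((-68,-195,12),(587,158)),((-49,-34,108),(381,191)),((-2,52,106),(169,282)),((51,-48,67),(221,163))]
def res(p):
    return np.r_[tuple((proj(d[n],clamp2w(p,[a for a,_ in L]))-np.array([b for _,b in L])/4-o+.5).ravel() for n,L,o in(("top",T,[145,140]),("scene",S,[150,180])))]
r=least_squares(res,[.5,-.2,.4],loss="soft_l1")
print(r.x,res(r.x).reshape(-1,2).round(1).tolist()); np.save("clamp.npy",r.x)
def tri(ut,us):
    f=lambda P:np.r_[(proj(d["top"],P)-.7*np.array(ut)).ravel(),(proj(d["scene"],P)-.7*np.array(us)).ravel()]
    q=least_squares(f,[.6,0,.1]);print("tri",q.x.round(3),q.fun.round(1))
tri((172,290),(182,433)); tri((82,236),(118,245)); tri((150,150),(155,165)); tri((118,340),(156,462))
M=R.from_rotvec(s["tool_rot"]).as_matrix();print(M.round(3))
c,t=np.cos(r.x[2]),np.sin(r.x[2])
print("tab",clamp2w(r.x,(-2,52,92)),"grip",clamp2w(r.x,(-49,-34,92)),"hinge",clamp2w(r.x,(-58,52,58)))
E
python3 fit2.py
```

```text
[ 0.54397022 -0.18600407  0.37736427] [[-0.3, -0.8], [-0.2, -1.1], [0.2, -0.2], [-0.3, -0.2], [-1.4, -0.1], [-0.6, -0.2], [-0.3, 0.8], [-0.5, -0.7], [0.7, -2.1], [0.9, -0.6], [0.5, 1.2], [0.9, 0.5], [1.2, 0.4]]
tri [ 0.58  -0.024 -0.003] [ 0.3  0.2 -0.4 -0.1]
tri [ 0.578 -0.028  0.285] [-1.1 -0.7  1.3  0.4]
tri [ 0.644 -0.096  0.317] [ 0.8  0.6 -1.1 -0.3]
tri [0.512 0.02  0.054] [-1.1 -0.8  1.2  0.3]
[[-0.972  0.234 -0.   ]
 [ 0.234  0.972 -0.002]
 [-0.    -0.002 -1.   ]]
tab [[ 0.52295043 -0.13839978  0.092     ]] grip [[ 0.51094594 -0.2356669   0.092     ]] hinge [[ 0.47089064 -0.15903418  0.058     ]]
```

```bash
cat >> h.py <<'E'
def rows(st,wps):
    """wps: (TCP xyz, target rotation matrix); print move units relative to the present pose"""
    p=np.array(st["position"]);M=R.from_rotvec(st["tool_rot"]).as_matrix()
    for q,N in wps:
        t=M.T@(np.array(q)-p)/.3; w=R.from_matrix(M.T@N).as_rotvec()/np.radians(60)
        print(np.r_[t,w].round(3).tolist())
def down(yaw,tilt=0.,ax=(0,0,1)):
    """tool down, closing axis y at world angle yaw (deg), then tilted about world axis ax"""
    a=np.radians(yaw);y=np.array([np.cos(a),np.sin(a),0]);z=np.array([0,0,-1.])
    return R.from_rotvec(tilt*np.array(ax)).as_matrix()@np.c_[np.cross(y,z),y,z]
E
python3 - <<'E'
from h import *
from bench import ctrl
s=ctrl.get_state();N=down(111.6);z=.22
rows(s,[((.13,.54,z),down(95)),((.12,.47,z),N),((.17,.43,z),N),((.22,.40,z),N),((.27,.37,z),N),((.31,.34,z),N)])
s=dict(position=[.31,.34,z],tool_rot=R.from_matrix(N).as_rotvec());print()
rows(s,[((.35,.295,z),N),((.39,.25,z),N),((.41,.20,z),N),((.43,.14,z),N),((.445,.08,z),N)])
s["position"]=[.445,.08,z];print()
rows(s,[((.45,.03,z),N),((.455,-.03,z),N),((.47,-.08,z),N),((.495,-.11,z),N),((.523,-.138,.2),N)])
E
```

```text
[-0.001, -0.314, 0.006, -0.001, -0.0, -0.308]
[-0.023, -0.548, 0.007, -0.001, -0.0, -0.585]
[-0.216, -0.639, 0.007, -0.001, -0.0, -0.585]
[-0.401, -0.698, 0.007, -0.001, -0.0, -0.585]
[-0.587, -0.756, 0.007, -0.001, -0.0, -0.585]
[-0.74, -0.822, 0.007, -0.001, -0.0, -0.585]

[-0.069, -0.189, 0.0, -0.0, 0.0, -0.0]
[-0.138, -0.377, 0.0, -0.0, 0.0, -0.0]
[-0.138, -0.557, 0.0, -0.0, 0.0, -0.0]
[-0.126, -0.767, 0.0, -0.0, 0.0, -0.0]
[-0.099, -0.971, 0.0, -0.0, 0.0, -0.0]

[0.046, -0.161, -0.0, -0.0, 0.0, -0.0]
[0.104, -0.353, -0.0, -0.0, 0.0, -0.0]
[0.119, -0.527, -0.0, -0.0, 0.0, -0.0]
[0.078, -0.65, 0.0, -0.0, 0.0, -0.0]
[0.026, -0.771, 0.067, -0.0, 0.0, -0.0]
```

Call:
jog_arm(moves=[0,-0.16,0,0,0,-0.16,0,0,-0.31,0,0,0,-0.3,0,-0.02,-0.48,0,0,0,-0.45,0,-0.08,-0.56,0,0,0,-0.585,0,-0.22,-0.64,0,0,0,-0.585,0,-0.4,-0.7,0,0,0,-0.585,0,-0.59,-0.76,0,0,0,-0.585,0,-0.74,-0.82,0,0,0,-0.585,0])

```text
time: 1.15
position: [0.3121, 0.3393, 0.2226]
tool_rot: [-0.586, 3.086, 0.0]
ft_force: [0.4, -0.1, 0.2]
grip_width: 0.502
grip_force: 0.0
```

Call:
jog_arm(moves=[-0.07,-0.19,0,0,0,0,0,-0.14,-0.38,0,0,0,0,0,-0.14,-0.56,0,0,0,0,0,-0.13,-0.77,0,0,0,0,0,-0.1,-0.97,0,0,0,0,0,-0.1,-0.97,0,0,0,0,0,-0.1,-0.97,0,0,0,0,0,-0.1,-0.97,0,0,0,0,0])

```text
time: 2.15
position: [0.4448, 0.0829, 0.2224]
tool_rot: [0.593, -3.085, -0.0]
ft_force: [0.0, -0.8, 0.4]
grip_width: 0.5
grip_force: 0.0
```

Call:
jog_arm(moves=[0.05,-0.16,0,0,0,0,0,0.1,-0.35,0,0,0,0,0,0.12,-0.53,0,0,0,0,0,0.08,-0.65,0,0,0,0,0,0.026,-0.77,0.07,0,0,0,0,0.026,-0.77,0.07,0,0,0,0,0.026,-0.77,0.07,0,0,0,0,0.026,-0.77,0.07,0,0,0,0])

```text
time: 3.15
position: [0.523, -0.1347, 0.2022]
tool_rot: [-0.592, 3.084, 0.002]
ft_force: [-0.9, -0.3, -0.1]
grip_width: 0.499
grip_force: 0.0
```

Next I check the alignment with the wrist camera, overlaying the predicted points.

```bash
cat >> h.py <<'E'
def wrist(ctrl):
    s=ctrl.get_state();i=ctrl.get_image("wrist");T=np.eye(4);T[:3,:3]=R.from_rotvec(s["tool_rot"]).as_matrix();T[:3,3]=s["position"]
    W=T@i["tool_from_camera"];i["xyz"]=W[:3,3];i["rotation"]=R.from_matrix(W[:3,:3]).as_rotvec();return s,i
E
python3 - <<'E'
from h import *
from bench import ctrl
s,i=wrist(ctrl);pickle.dump((s,i),open("im1.pkl","wb"));p=np.load("clamp.npy")
im=i["pixels"][:,:,::-1].copy();k=800/560;im=cv2.resize(im,(800,600),interpolation=cv2.INTER_CUBIC)
pts=[(-2,52,106),(-49,-34,108),(51,-48,67),(-58,52,58),(68,80,12),(-68,80,12)]
u=proj(i,clamp2w(p,pts));print((u*k).round())
for v in u: cv2.drawMarker(im,tuple(int(a) for a in (v+.5)*k),(0,0,255),0,12,1)
cv2.imwrite("pics/w1.png",im)
E
```

```text
[[388. 291.]
 [226. 207.]
 [241. 348.]
 [389. 182.]
 [425. 339.]
 [429. 162.]]
```

View pics/w1.png

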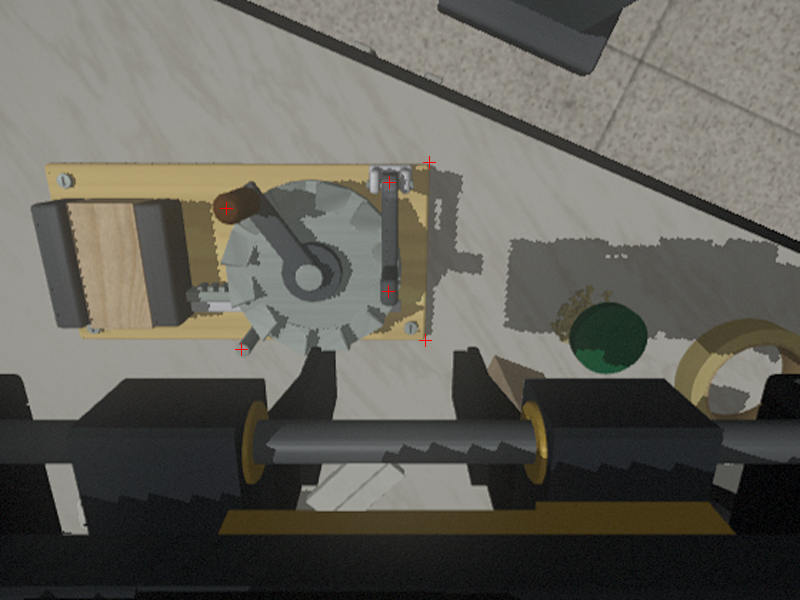

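The wrist overlay agrees to about 2 mm, with the tab top at (389,290) and the handle top at about (229,208). I'll go on to grasp the tab.

```bash
python3 - <<'E'
from h import *
from bench import ctrl
s=ctrl.get_state();N=down(111.6);p=np.load("clamp.npy")
rows(s,[((*clamp2w(p,(-2,52,0))[0,:2],z),N) for z in (.2,.16,.12,.076)])
t0=clamp2w(p,(-2,52,76))[0];h=clamp2w(p,(-58,52,58))[0];ax=-N[:,1]
s=dict(position=t0,tool_rot=R.from_matrix(N).as_rotvec());print()
for th in np.arange(1,8)*.1:
    Q=R.from_rotvec(th*ax).as_matrix();rows(s,[(h+Q@(t0-h),Q@N)])
E
```

```text
[0.005, -0.011, 0.008, 0.001, 0.002, 0.002]
[0.005, -0.011, 0.141, 0.001, 0.002, 0.002]
[0.005, -0.011, 0.274, 0.001, 0.002, 0.002]
[0.006, -0.011, 0.421, 0.001, 0.002, 0.002]

[0.007, 0.0, -0.018, -0.0, -0.095, -0.0]
[0.016, -0.0, -0.036, -0.0, -0.191, -0.0]
[0.026, 0.0, -0.052, -0.0, -0.286, 0.0]
[0.038, 0.0, -0.068, -0.0, -0.382, -0.0]
[0.052, -0.0, -0.082, -0.0, -0.477, -0.0]
[0.066, -0.0, -0.095, -0.0, -0.573, 0.0]
[0.083, 0.0, -0.106, -0.0, -0.668, 0.0]
```

Call:
jog_arm(moves=[0.005,-0.011,0.008,0,0,0,-0.25,0.005,-0.011,0.08,0,0,0,-0.25,0.005,-0.011,0.14,0,0,0,-0.25,0.005,-0.011,0.21,0,0,0,-0.25,0.005,-0.011,0.28,0,0,0,-0.25,0.005,-0.011,0.36,0,0,0,-0.25,0.006,-0.011,0.42,0,0,0,-0.25,0.006,-0.011,0.42,0,0,0,-0.25], newtons=15)

```text
time: 4.2
position: [0.5213, -0.1398, 0.0741]
tool_rot: [0.588, -3.083, -0.001]
ft_force: [0.4, -0.2, 0.7]
grip_width: 0.375
grip_force: 0.0
```

Call:
jog_arm(moves=[0,0,0,0,0,0,-1,0,0,0,0,0,0,-1,0,0,0,0,0,0,-1,0,0,0,0,0,0,-1,0,0,0,0,0,0,-1,0,0,0,0,0,0,-1,0,0,0,0,0,0,-1,0,0,0,0,0,0,-1], newtons=15)

```text
time: 5.2
position: [0.5226, -0.1382, 0.0761]
tool_rot: [-0.59, 3.086, 0.005]
ft_force: [-2.2, 4.7, 5.4]
grip_width: 0.112
grip_force: 15.0
```

Opening is 0.112 × 87 mm ≈ 10 mm, so the tab is gripped. Lift to 0.6 rad.

Call:
jog_arm(moves=[0.007,0,-0.018,0,-0.095,0,-1,0.016,0,-0.036,0,-0.19,0,-1,0.026,0,-0.052,0,-0.285,0,-1,0.038,0,-0.068,0,-0.38,0,-1,0.052,0,-0.082,0,-0.475,0,-1,0.066,0,-0.095,0,-0.57,0,-1,0.066,0,-0.095,0,-0.57,0,-1,0.066,0,-0.095,0,-0.57,0,-1])

```text
time: 6.2
position: [0.5001, -0.1467, 0.1001]
tool_rot: [-0.48, 2.515, 0.148]
ft_force: [-3.4, -4.2, -18.3]
grip_width: 0.114
grip_force: 15.0
```

Call:
jog_arm(moves=[0,0,0,0,0,0,-0.3,0,0,0,0,0,0,-0.3,0,0,0,0,0,0,-0.3,0,0,-0.1,0,0,0,-0.3,0,0,-0.2,0,0,0,-0.3,0,0,-0.33,0,0,0,-0.3,0,0,-0.33,0,0,0,-0.3,0,0,-0.33,0,0,0,-0.3])

```text
time: 7.2
position: [0.4691, -0.1652, 0.1866]
tool_rot: [-0.464, 2.534, 0.144]
ft_force: [0.5, 1.1, -0.1]
grip_width: 0.347
grip_force: 0.0
```

```bash
python3 - <<'E'
from h import *
from bench import ctrl
s=ctrl.get_state();print(s["position"],s["tool_rot"],s["ft_force"],s["joint_positions"].round(2))
a=ctrl.get_image("scene")["pixels"][160:345,130:350];_,w=wrist(ctrl)
im=np.hstack([cv2.resize(a,(440,370)),cv2.resize(w["pixels"],(360,370))])
cv2.imwrite("pics/c2.png",im[:,:,::-1])
p=np.load("clamp.npy");g=clamp2w(p,(-49,-34,0))[0]
N=down(111.6);rows(s,[((*s["position"][:2],.2),N),((.50,-.19,.2),down(80))])
print()
s2=dict(position=[.50,-.19,.2],tool_rot=R.from_matrix(down(60)).as_rotvec())
rows(s2,[((g[0],g[1],.2),down(10)),((g[0],g[1],.076),down(10))]);print(g)
E
```

```text
[ 0.46908296 -0.16518683  0.18660382] [-0.46447806  2.53404886  0.14441907] [ 0.52073615  1.08337957 -0.11045431] [-0.05 -0.3   0.59  2.22 -0.38  0.85  2.69]
[-0.024, 0.0, -0.038, 0.002, 0.546, -0.013]
[-0.081, -0.114, -0.002, 0.152, 0.531, 0.499]

[-0.108, -0.114, 0.0, 0.0, 0.0, 0.833]
[-0.108, -0.114, 0.413, 0.0, 0.0, 0.833]
[ 0.51094594 -0.2356669   0.        ]
```

View pics/c2.png

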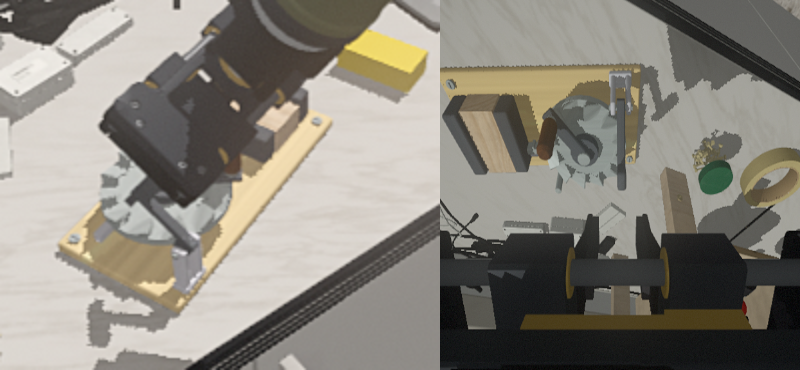

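Call:
jog_arm(moves=[-0.01,0,-0.02,0,0.14,0,-0.3,-0.02,0,-0.04,0,0.28,0,-0.3,-0.024,0,-0.04,0,0.42,0,-0.3,-0.024,0,-0.04,0,0.545,0,-0.3,-0.04,-0.03,-0.03,0.04,0.542,0.13,-0.3,-0.06,-0.06,-0.02,0.08,0.54,0.26,-0.3,-0.07,-0.09,-0.01,0.12,0.535,0.39,-0.3,-0.081,-0.114,-0.002,0.152,0.531,0.499,-0.3])

```text
time: 8.3
position: [0.5007, -0.188, 0.1993]
tool_rot: [-0.274, -3.129, -0.0]
ft_force: [0.8, 0.4, -0.3]
grip_width: 0.35
grip_force: 0.0
```

```bash
python3 - <<'E'
from h import *
from bench import ctrl
s=ctrl.get_state();print(s["position"],s["joint_positions"].round(2))
p=np.load("clamp.npy");g=clamp2w(p,(-49,-34,0))[0]
rows(s,[((g[0],g[1],.2),down(23)),((g[0],g[1],.2),down(10)),((g[0],g[1],.074),down(10))])
print()
s2=dict(position=[g[0],g[1],.076],tool_rot=R.from_matrix(down(10)).as_rotvec())
a0=np.arctan2(-34,-49)
for d in np.arange(.1,1.65,.1):
    q=clamp2w(p,(59.6*np.cos(a0+d),59.6*np.sin(a0+d),76))[0];rows(s2,[(q,down(10))])
E
```

```text
[ 0.50073268 -0.18795267  0.19933305] [-0.05  0.09  0.38  1.78 -0.03  1.28  1.74]
[-0.061, -0.151, -0.002, -0.0, -0.001, 0.95]
[-0.061, -0.151, -0.002, -0.001, -0.001, 1.167]
[-0.062, -0.151, 0.418, -0.001, -0.001, 1.167]

[-0.013, 0.015, 0.0, 0.0, 0.0, -0.0]
[-0.024, 0.031, 0.0, 0.0, 0.0, -0.0]
[-0.034, 0.049, 0.0, 0.0, 0.0, -0.0]
[-0.042, 0.067, 0.0, 0.0, 0.0, -0.0]
[-0.048, 0.086, 0.0, 0.0, 0.0, -0.0]
[-0.052, 0.105, 0.0, 0.0, 0.0, -0.0]
[-0.054, 0.125, 0.0, 0.0, 0.0, -0.0]
[-0.055, 0.145, 0.0, 0.0, 0.0, -0.0]
[-0.053, 0.165, 0.0, 0.0, 0.0, -0.0]
[-0.049, 0.184, 0.0, 0.0, 0.0, -0.0]
[-0.043, 0.203, 0.0, 0.0, 0.0, -0.0]
[-0.036, 0.222, 0.0, 0.0, 0.0, -0.0]
[-0.027, 0.239, 0.0, 0.0, 0.0, -0.0]
[-0.016, 0.256, 0.0, 0.0, 0.0, -0.0]
[-0.003, 0.271, 0.0, 0.0, 0.0, -0.0]
[0.011, 0.285, 0.0, 0.0, 0.0, -0.0]
```

Call:
jog_arm(moves=[-0.01,-0.02,0,0,0,0.16,-0.3,-0.02,-0.05,0,0,0,0.32,-0.3,-0.03,-0.08,0,0,0,0.48,-0.3,-0.045,-0.11,0,0,0,0.64,-0.3,-0.061,-0.151,0,0,0,0.8,-0.3,-0.061,-0.151,0,0,0,0.95,-0.3,-0.061,-0.151,0,0,0,0.95,-0.3,-0.061,-0.151,0,0,0,0.95,-0.3])

```text
time: 9.3
position: [0.5107, -0.2361, 0.1999]
tool_rot: [-1.726, -2.624, -0.0]
ft_force: [0.8, 0.6, -0.5]
grip_width: 0.346
grip_force: 0.0
```

```bash
python3 - <<'E'
from h import *
from bench import ctrl
s,i=wrist(ctrl);print(s["position"],s["joint_positions"].round(2))
p=np.load("clamp.npy");g=clamp2w(p,(-49,-34,0))[0]
rows(s,[((g[0],g[1],.076),down(10))])
k=800/560;im=cv2.resize(i["pixels"][:,:,::-1],(800,600),interpolation=cv2.INTER_CUBIC)
pts=[(-49,-34,108),(51,-48,67)]+[(-58+56*np.cos(t)-48*np.sin(t),52,58+56*np.sin(t)+48*np.cos(t)) for t in(.3,.45,.6)]
for v in proj(i,clamp2w(p,pts)): cv2.drawMarker(im,tuple(int(a) for a in (v+.5)*k),(0,0,255),0,12,1)
cv2.imwrite("pics/w3.png",im)
E
```

```text
[ 0.51071559 -0.23614953  0.19985071] [-0.04  0.15  0.47  1.72 -0.07  1.29  0.86]
[0.001, 0.001, 0.413, -0.0, -0.0, 0.222]
```

View pics/w3.png

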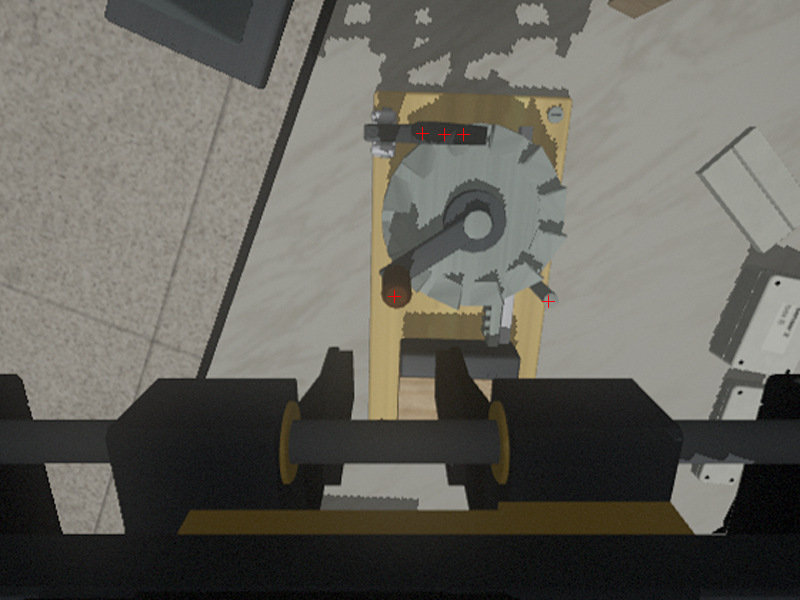

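The pawl stands at about 0.55–0.6 rad, with the tab top's left end at (413,132), and the handle top at (396,294) matches. Descend on the handle.

Call:
jog_arm(moves=[0,0,0.07,0,0,0.11,-0.3,0,0,0.14,0,0,0.22,-0.3,0,0,0.21,0,0,0.22,-0.3,0,0,0.28,0,0,0.22,-0.3,0.001,0.001,0.35,0,0,0.22,-0.3,0.001,0.001,0.413,0,0,0.22,-0.3,0.001,0.001,0.413,0,0,0.22,-0.3,0.001,0.001,0.413,0,0,0.22,-0.3])

```text
time: 10.35
position: [0.5111, -0.2373, 0.077]
tool_rot: [2.022, 2.403, 0.001]
ft_force: [0.6, -0.5, 0.0]
grip_width: 0.35
grip_force: 0.0
```

Call:
jog_arm(moves=[0,0,0,0,0,0,-1,0,0,0,0,0,0,-1,0,0,0,0,0,0,-1,0,0,0,0,0,0,-1,0,0,0,0,0,0,-1,0,0,0,0,0,0,-1,0,0,0,0,0,0,-1,0,0,0,0,0,0,-1], newtons=12)

```text
time: 11.35
position: [0.5115, -0.2372, 0.0771]
tool_rot: [2.022, 2.402, 0.002]
ft_force: [3.3, 0.8, 4.7]
grip_width: 0.202
grip_force: 12.0
```

Gripped (about 17.5 mm). Turn the first half of the arc.

Call:
jog_arm(moves=[-0.013,0.015,0,0,0,0,-1,-0.024,0.031,0,0,0,0,-1,-0.034,0.049,0,0,0,0,-1,-0.042,0.067,0,0,0,0,-1,-0.048,0.086,0,0,0,0,-1,-0.052,0.105,0,0,0,0,-1,-0.054,0.125,0,0,0,0,-1,-0.055,0.145,0,0,0,0,-1])

```text
time: 12.35
position: [0.555, -0.2467, 0.077]
tool_rot: [-2.023, -2.401, 0.002]
ft_force: [-2.2, 1.7, 9.3]
grip_width: 0.201
grip_force: 12.0
```

Call:
jog_arm(moves=[0.002,0.02,0,0,0,0,-1,0.006,0.039,0,0,0,0,-1,0.012,0.058,0,0,0,0,-1,0.019,0.077,0,0,0,0,-1,0.028,0.094,0,0,0,0,-1,0.039,0.111,0,0,0,0,-1,0.049,0.122,0,0,0,0,-1,0.049,0.122,0,0,0,0,-1])

```text
time: 13.35
position: [0.5899, -0.2273, 0.0771]
tool_rot: [2.022, 2.401, -0.002]
ft_force: [1.5, -2.1, 5.9]
grip_width: 0.201
grip_force: 12.0
```

Call:
jog_arm(moves=[0.008,0.008,0,0,0,0,-1,0.016,0.016,0,0,0,0,-1,0.016,0.016,0,0,0,0,-1,0.016,0.016,0,0,0,0,-1,0.016,0.016,0,0,0,0,-0.3,0.016,0.016,0,0,0,0,-0.3,0.016,0.016,0,0,0,0,-0.3,0.016,0.016,0,0,0,0,-0.3])

```text
time: 14.35
position: [0.5933, -0.2192, 0.0759]
tool_rot: [-2.022, -2.403, -0.0]
ft_force: [-0.6, -1.0, 0.4]
grip_width: 0.347
grip_force: 0.0
```

Call:
jog_arm(moves=[0,0,-0.07,0,0,0,-0.3,0,0,-0.14,0,0,0,-0.3,0,0,-0.21,0,0,0,-0.3,0,0,-0.28,0,0,0,-0.3,0,0,-0.35,0,0,0,-0.3,0,0,-0.4,0,0,0,-0.3,0,0,-0.4,0,0,0,-0.3,0,0,-0.4,0,0,0,-0.3])

```text
time: 15.35
position: [0.5933, -0.2195, 0.1958]
tool_rot: [-2.022, -2.403, 0.0]
ft_force: [-0.1, -0.8, -0.4]
grip_width: 0.351
grip_force: 0.0
```

```bash
python3 - <<'E'
from h import *
from bench import ctrl
s,i=wrist(ctrl);print(s["position"],s["ft_force"],s["qd"].round(3))
p=np.load("clamp.npy");a0=np.arctan2(-34,-49)
b=ctrl.get_image("top")["pixels"][140:285,145:340]
k=500/560;im=cv2.resize(i["pixels"],(500,375))
pts=[(59.6*np.cos(a0+d),59.6*np.sin(a0+d),108) for d in(1.3,1.6)]
for v in proj(i,clamp2w(p,pts)): cv2.drawMarker(im,tuple(int(a) for a in (v+.5)*k),(255,0,0),0,10,1)
o=np.hstack([im,np.vstack([cv2.resize(b,(300,223)),np.zeros((152,300,3),np.uint8)])])
cv2.imwrite("pics/w4.png",o[:,:,::-1])
E
```

```text
[ 0.59327392 -0.21946982  0.19580162] [-0.09608935 -0.83140192 -0.40928083] [ 0.001  0.009 -0.001  0.008 -0.001  0.001 -0.   ]
```

View pics/w4.png

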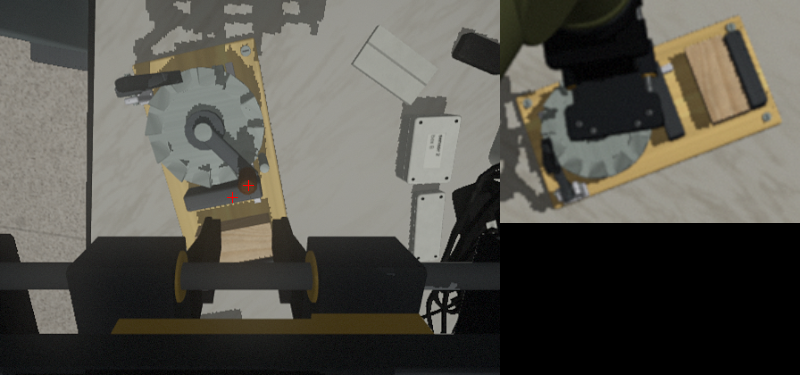

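The handle sits at the 1.6 rad marker, about (248,186), with the arm against the stop pin. The pawl is up, the jaw is drawn back, the block lies flat in its place and the gripper is clear, so I'll hand in.

```bash
python3 -c "
from bench import ctrl
print(ctrl.close_job())"
```

```text
the job is handed in; nothing more can be done
None
```

The clamp is open and the job is handed in: the pawl is up at about 0.6 rad, the crank is turned back against its stop pin, the block lies where it was, and the gripper is clear. These come from the last camera pictures; the hand-in returned no verdict.

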